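Turn over the flip cup and tap out the stuck cable gland

TASK

A brass cable gland is stuck in the blue flip-over cup. Take the steel bar at the side of the blue cup and swing the cup right over until it hangs upside down above its tray with the gland still stuck in it, then tap the yellow knock-out button on its upturned bottom all the way down, so that the gland drops into the tray. Let go, leave the blue cup turned over, and leave the red cup as it is.

Things in the scene. Friction and masses are not known exactly. Their poses are not given: they have to be found in the camera images.
- blue_grip (a point): Point to grip, mid-way on the blue cup's level steel bar (10 mm diameter, 20 mm free each way). Axes turn with the cup: upright at first, z up, y along the bar to the cup (its centre 60 mm off), x level to the hinge axis, 75 mm away, parallel to y. The cup swings up and over it half a turn, stop to stop; bar 85 mm above the bench at both ends. Stiff hinge (2 to 5 N at the bar), stays where left.
- blue_button (a point): Centre of the outer face of the yellow knock-out button, 28 mm diameter, in the middle of the blue cup's bottom: under the cup at first (z up), on top once it is turned over (z down), 124 mm above the bench. Sprung, 9 mm travel, about 5 to 10 N to press right down; that pushes the gland past the sprung balls that hold it. Cup: round, 48 mm outside, 45 mm high, bottom 14 mm inside of this face.
- gland_mid (a point): Centre, half-way up, of the brass cable gland: collar 36 mm diameter, 16 mm high, with a thread 30 mm diameter, 14 mm high on it (30 mm in all), about 90 g; z from collar to thread. At the start it is stuck collar down in the blue cup, 10 mm below the rim, held firmly enough to stay when the cup is turned over.
- blue_tray (a point): Centre of the inner floor of the blue cup's tray: fixed grey open tray, 114 x 114 mm inside, walls 23 mm high, floor 7 mm above the bench, beyond the hinge, where the cup comes when turned over. x points from hinge to tray, y along the hinge, z up.
- red_grip (a point): Like point on the bar of the red cup, a second station of the same kind with a black plug in its cup: a bystander, to be left as it is. Same axes as the blue one; its cup may stand tipped by up to 0.3 rad.
There are look-alikes about, which are no part of the job. Of the things that look like the part that bears gland_mid, the larger one is meant.

How it is judged:
By the outcome, as a careful person would: the job done as asked, in the order asked, and still so for the second after the job is handed in, with the robot touching nothing.
It also fails if it takes over 51 s, if anything falls off the work surface, if the arm or the gripper's body presses on something with over 40 N, if the wrist force passes 120 N, or if a joint passes its speed limit or range.

ROBOT

A 6-joint arm with a two-finger parallel gripper is mounted at the origin on the work surface. World frame = base frame: x ahead of the robot, y to its left, z up, the work surface at z = 0. Lengths are in m, angles in rad, forces in N, time in s.
With the tool pointing down it reaches from about 0.375 to 0.925 m from the base axis. Payload 5.7 kg.
Tool frame: the origin (TCP) lies midway between the tips of the shut fingers; the grasp point (between the pads) lies 19 mm behind it (arm.grip_depth is the distance from the TCP to the grasp point, in m); z points along the fingers, y is the line along which they close (so a half turn about z gives the same grasp; the last joint's range is limited). The gripper opens to 88 mm and grips with 3 to 60 N. Pads are 20 mm wide; open, the fingers measure 115 mm over their backs; the gripper's body (75 mm by 178 mm) begins 61 mm behind the grasp point.
Start: joints at [-1.443, 0.359, 1.51, -0, 1.272, -0.115], TCP at [0.144, -0.582, 0.223] pointing down, gripper open.
Joint ranges: [-2.97, 2.97], [-1.01, 2.36], [0.21, 2.38], [-0.96, 4.11], [0.2, 2.71], [-2.98, 2.98]. Speed limits (rad/s): [2.39, 2.39, 3.14, 3.14, 3.14, 3.14].

INTERFACE

Orientations are given as a unit quaternion [w, x, y, z].
In Python, from station import arm, eyes gives the robot as it stands.
- The arm moves only by the tool arm_command, never from a script. Its argument "commands" is a list of rows, each a list of 3 entries, a list of its own where there are three numbers: the finger opening in m, from 0 to 0.0878, then the shift along the tool's x, y, z in m, then the turn about the tool's z in rad. A call has 1 to 20 rows; each row is the pose to reach, as a shift and turn from the pose commanded when the call began, along the tool's axes at that moment; what a row does not reach only later rows make up. A row lasts 1/10 s, in which the tool goes at most 50 mm and 8.59 degrees, less where a joint would pass 70% of its speed; a pose out of reach is approached as far as the arm can. A call with a gripper value outside its range is refused whole. The fingers move at their own pace and stop on an object; "squeeze" is the grip in N (left out, the last holds). Time passes only in rows, so rows that repeat a pose let the fingers close. It gives the time, the measured TCP pose, the force, the opening and the grip force at its end, in the units of the state.
- arm.sense(): the state, without advancing time (a new reading comes with each control period).
- eyes.snapshot(name): name is "scene" or "top" or "wrist"; returns a dict with "img" (420x560x3 uint8, blue, green, red), "vfov" (degrees; the focal length in pixels is half the picture's height over the tangent of half this angle, whatever the lens; pixels are square), "cx", "cy" (the principal point, pixels), "T" (4x4, takes a point from camera to world coordinates). Camera axes: x right, y up, looking along -z (the intrinsics and any distortion apply to the point x, -y, -z); pixel columns grow to the right and rows downward; lengths in m; the calibration is good to about 2 mm. A picture is of the moment at which its call begins. There is no depth.
- arm.sign_off(): hands the job in; it is judged then, once.
The state is a dict: "time_s": time; "qpos": joint angles; "joint_velocities": joint speeds; "joint_efforts": joint torques, N m; "tool_pos": TCP position; "tool_rot": TCP orientation; "force": force on the tool from outside, world axes, zero at the start; "ft_torque": the same for the moment, N m; "finger_gap": opening from 0.0 (shut) to 1.0 (fully open); "grasp_force": force on a finger pad.
Only numpy, scipy, OpenCV 4.12 (cv2) and the standard library are available. Lean on these libraries where they do the work, as an engineer would, in place of code of your own. Each camera call takes 0.05 s, during which the arm holds its last target. There are 200 camera calls.

## Working session

There is one attempt and no reset: what is moved stays moved. The work goes in short steps, Python scripts to look and compute and a tool call to move; the robot and the scene stay as the last step left them, time stands still between calls to the robot, and variables do not carry over. Pictures are saved under pics/ and viewed, at most 10 in all, crops included, and the job is handed in when it is done.

Besides the shell and the picture viewer there is one more tool, called after "Emit:" as name(argument=value, ...) on one line, values as JSON. arm_command: Moves the arm, as the interface text tells. Its arguments: {"type":"object","properties":{"commands":{"type":"array"},"squeeze":{"type":"number"}},"required":["commands"]}

```bash
ls; mkdir -p pics; python3 - <<'E'
from station import arm, eyes
import cv2,numpy as np
for n in("scene","top"):
    s=eyes.snapshot(n); cv2.imwrite(f"pics/{n}0.png",s["img"]); print(n,s["vfov"],s["cx"],s["cy"],np.round(s["T"],3).tolist(),[k for k in s])
st=arm.sense();print(st["tool_pos"],st["tool_rot"],st["time_s"],arm.grip_depth)
E
```

```text
pics
scene 44.50147639118445 280.496864351703 212.76863404047575 [[-0.35, -0.517, 0.781, 1.299], [0.937, -0.201, 0.287, 0.255], [0.008, 0.832, 0.555, 0.661], [0.0, 0.0, 0.0, 1.0]] ['img', 'vfov', 'cx', 'cy', 'T']
top 51.624050969296945 277.74268129261054 209.52262020426716 [[-0.006, 0.987, -0.161, 0.395], [-1.0, -0.004, 0.012, -0.043], [0.011, 0.161, 0.987, 0.797], [0.0, 0.0, 0.0, 1.0]] ['img', 'vfov', 'cx', 'cy', 'T']
[ 0.14416301 -0.58177947  0.22190476] [-8.31151970e-04  9.92638515e-01  1.21111878e-01 -1.47390458e-06] 0.1 0.0187
```

View pics/scene0.png

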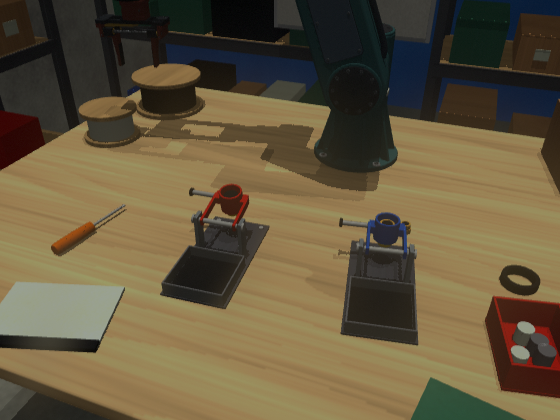

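View pics/top0.png

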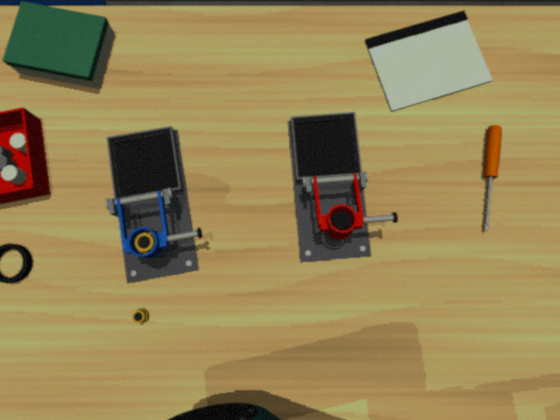

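Candidates in the top view:
- Blue cup at (145,241), with its bar running to a knob at (200,233). This is the one I want.
- Red cup at (342,219), with its bar ending at (397,217). This is the bystander.
- Small loose gland at (140,316). This is a look-alike; the larger gland sits in the blue cup.

Next I'll check the choice in close crops.

```bash
cat > h.py <<'E'
from station import arm, eyes
import cv2,numpy as np
def ray(s,u,v):
    f=s["img"].shape[0]/2/np.tan(np.radians(s["vfov"]/2)); T=np.array(s["T"])
    d=T[:3,:3]@np.array([(u-s["cx"])/f,-(v-s["cy"])/f,-1]); return T[:3,3],d
def onz(s,u,v,z):
    o,d=ray(s,u,v); return o+d*(z-o[2])/d[2]
def proj(s,p):
    f=s["img"].shape[0]/2/np.tan(np.radians(s["vfov"]/2)); T=np.array(s["T"])
    c=T[:3,:3].T@(np.array(p)-T[:3,3]); return s["cx"]-f*c[0]/c[2], s["cy"]+f*c[1]/c[2]
def tri(s1,p1,s2,p2):
    o,d=ray(s1,*p1);o2,d2=ray(s2,*p2)
    t=np.linalg.lstsq(np.c_[d,-d2],o2-o,rcond=None)[0]; a=o+d*t[0];b=o2+d2*t[1]
    return (a+b)/2,np.linalg.norm(a-b)
E
python3 - <<'E'
from h import *
t=cv2.imread("pics/top0.png")[120:290,95:225]; s=cv2.imread("pics/scene0.png")[195:345,320:435]
a=cv2.resize(t,None,fx=3.4,fy=3.4,interpolation=2); b=cv2.resize(s,(int(115*3.4),int(150*3.4)),interpolation=2)
o=np.zeros((600,800,3),np.uint8); a=a[:600,:405]; o[:a.shape[0],:a.shape[1]]=a; b=b[:,:391];o[:b.shape[0],408:408+b.shape[1]]=b
cv2.imwrite("pics/crop1.png",cv2.convertScaleAbs(o,alpha=1.8))
E
```

```text
(no output)
```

View pics/crop1.png

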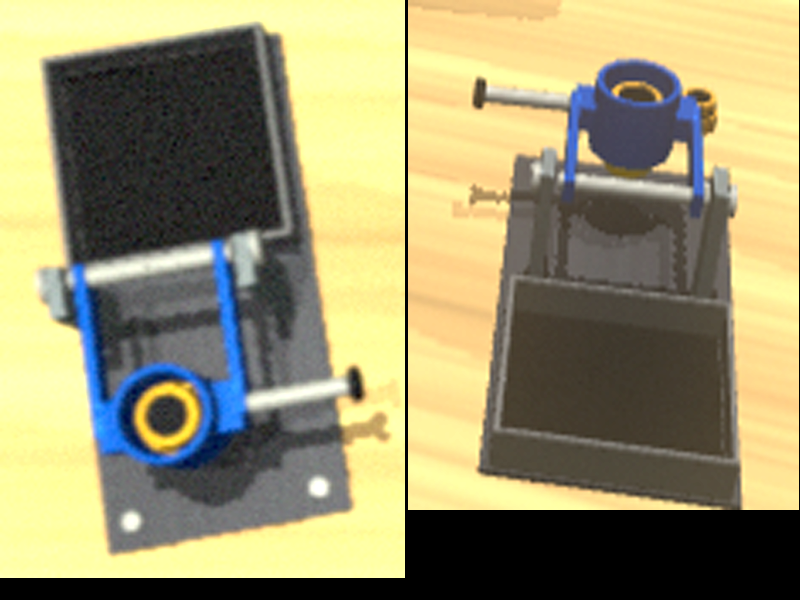

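The crops confirm the choice: blue cup with the gold gland inside and a yellow button beneath. The free bar runs from (168,238) to (196,233.5) in the top view and from (368,225) to (343.5,222.5) in the scene view. The small loose gland lies behind the station. Now the coordinates.

```bash
python3 - <<'E'
from h import *
np.set_printoptions(precision=4,suppress=True)
T=eyes.snapshot("top");S=eyes.snapshot("scene")
A=onz(T,167.6,238.2,.085);B=onz(T,195.9,233.5,.085)
print("bar",A,B,np.linalg.norm(A-B),"mid",(A+B)/2,"yaw",np.arctan2(*(A-B)[[1,0]])-np.pi/2)
print("tri mid",tri(T,(182.1,235.9),S,(355.9,224)))
print("tri knob",tri(T,(195.9,233.5),S,(343.5,222.6)),"tri arm",tri(T,(167.6,238.2),S,(368.2,225.3)))
C=onz(T,144.1,241.5,.1);print("cup",C,tri(T,(144.1,241.5),S,(387.4,220.6)))
H1=onz(T,117.1,200.6,.085);H2=onz(T,163.2,193.5,.085);d=H1-H2;print("hinge",H1,H2,"yaw",np.arctan2(d[1],d[0])-np.pi/2)
tc=[((x)/3.4+95,y/3.4+120) for x,y in[(43,60),(260,26),(290,235),(75,262)]]
W=np.array([onz(T,*p,.03) for p in tc]);print("tray rim",W,W.mean(0))
E
```

```text
bar [0.4643 0.1294 0.085 ] [0.4718 0.0833 0.085 ] 0.046711002626383724 mid [0.468  0.1064 0.085 ] yaw 0.16154944213435396
tri mid (array([0.468 , 0.1072, 0.0819]), np.float64(0.0015503161553694599))
tri knob (array([0.4721, 0.0839, 0.0821]), np.float64(7.937269796775362e-05)) tri arm (array([0.4643, 0.1309, 0.0823]), np.float64(0.0016824626564803363))
cup [0.4577 0.1631 0.1   ] (array([0.4576, 0.1651, 0.0976]), np.float64(0.002564217991284383))
hinge [0.5273 0.2152 0.085 ] [0.539  0.1393 0.085 ] yaw 0.15335294853103232
tray rim [[0.6548 0.2586 0.03  ]
 [0.6737 0.1427 0.03  ]
 [0.558  0.123  0.03  ]
 [0.5439 0.2356 0.03  ]] [0.6076 0.19   0.03  ]
```

Emit:
arm_command(commands=[[0.04,[0.328,-0.261,0],-1.0],[0.04,[0.328,-0.261,0],-1.0],[0.04,[0.328,-0.261,0],-1.0],[0.04,[0.328,-0.261,0],-1.0],[0.04,[0.328,-0.261,0],-1.0],[0.04,[0.328,-0.261,0],-1.0],[0.04,[0.328,-0.261,0],-1.0],[0.04,[0.328,-0.261,0],-1.0],[0.04,[0.478,-0.591,0],-1.483],[0.04,[0.478,-0.591,0],-1.483],[0.04,[0.478,-0.591,0],-1.483],[0.04,[0.478,-0.591,0],-1.483],[0.04,[0.478,-0.591,0],-1.483],[0.04,[0.478,-0.591,0],-1.483],[0.04,[0.478,-0.591,0],-1.483],[0.04,[0.478,-0.591,0],-1.483],[0.04,[0.478,-0.591,0],-1.483],[0.04,[0.478,-0.591,0],-1.483]], squeeze=20)

```text
time_s: 2.0
tool_pos: [0.4658, 0.1064, 0.2225]
tool_rot: [-0.0, 0.649, 0.76, -0.0]
force: [-0.5, -0.9, -0.3]
finger_gap: 0.456
grasp_force: 0.0
```

```bash
python3 - <<'E'
from h import *
s=eyes.snapshot("wrist");im=s["img"].copy()
print(np.round(s["T"],3).tolist())
for k in (-.02,0,.02):
    p=proj(s,[.467-.154*k,.106+.988*k,.085]);print(p);cv2.circle(im,(int(p[0]),int(p[1])),2,(0,255,0),-1)
cv2.imwrite("pics/w1.png",cv2.convertScaleAbs(im,alpha=1.6))
E
```

```text
[[0.988, -0.151, -0.04, 0.455], [0.157, 0.955, 0.252, 0.175], [0.0, -0.256, 0.967, 0.385], [0.0, 0.0, 0.0, 1.0]]
(np.float64(281.7949880283971), np.float64(219.0981206347443))
(np.float64(281.8557193166914), np.float64(200.1732101809318))
(np.float64(281.9185032759502), np.float64(180.60865226886514))
```

View pics/w1.png

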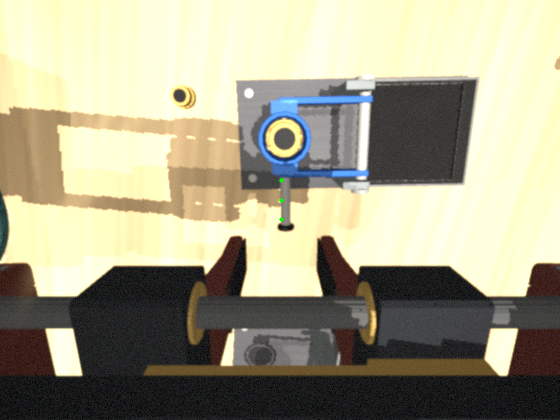

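The wrist view shows the bar at column 286, rows 177–224. My predicted points are at column 282, so the bar is about 4 mm further towards the tray. I'll shift by that, descend and close.

Emit:
arm_command(commands=[[0.04,[0,0.004,0.05],0],[0.04,[0,0.004,0.1],0],[0.04,[0,0.004,0.13],0],[0.04,[0,0.004,0.157],0],[0.04,[0,0.004,0.157],0],[0.04,[0,0.004,0.157],0],[0.025,[0,0.004,0.157],0],[0.025,[0,0.004,0.157],0]])

```text
time_s: 2.85
tool_pos: [0.4715, 0.1066, 0.0673]
tool_rot: [0.001, 0.65, 0.76, 0.001]
force: [0.5, -0.1, 0.9]
finger_gap: 0.321
grasp_force: 0.0
```

```bash
python3 - <<'E'
from h import *
s=eyes.snapshot("wrist")
cv2.imwrite("pics/w2.png",cv2.convertScaleAbs(s["img"],alpha=1.6))
E
```

```text
(no output)
```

View pics/w2.png

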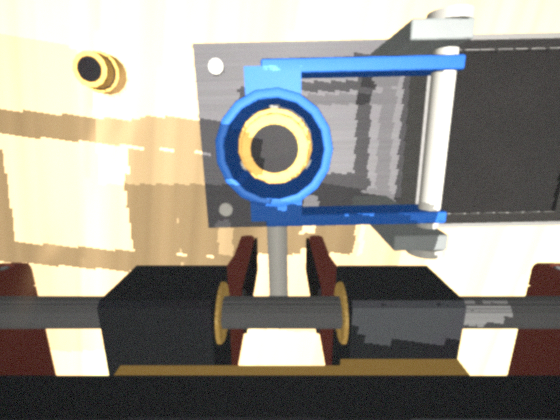

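Fingers straddle the bar (bar at column 278, finger mid about 281). I'll centre and close.

Emit:
arm_command(commands=[[0.02,[0,-0.0015,0],0],[0.0,[0,-0.0015,0],0],[0.0,[0,-0.0015,0],0],[0.0,[0,-0.0015,0],0],[0.0,[0,-0.0015,0],0],[0.0,[0,-0.0015,0],0],[0.0,[0,-0.0015,0],0]], squeeze=20)

```text
time_s: 3.6
tool_pos: [0.4695, 0.1068, 0.066]
tool_rot: [0.0, 0.65, 0.76, 0.001]
force: [1.5, 1.9, 4.4]
finger_gap: 0.106
grasp_force: 20.0
```

Emit:
arm_command(commands=[[0.0,[0,0.0003,-0.0065],0],[0.0,[0,0.0011,-0.013],0],[0.0,[0,0.0026,-0.0194],0],[0.0,[0,0.0045,-0.0257],0],[0.0,[0,0.007,-0.0317],0],[0.0,[0,0.01,-0.0375],0],[0.0,[0,0.0136,-0.043],0],[0.0,[0,0.0175,-0.0482],0],[0.0,[0,0.022,-0.053],0],[0.0,[0,0.022,-0.053],0]])

```text
time_s: 4.6
tool_pos: [0.488, 0.11, 0.1191]
tool_rot: [-0.002, 0.65, 0.76, -0.002]
force: [-6.0, 2.0, 3.7]
finger_gap: 0.109
grasp_force: 20.0
```

Emit:
arm_command(commands=[[0.0,[0,0.0048,-0.0044],0],[0.0,[0,0.01,-0.0084],0],[0.0,[0,0.0155,-0.0119],0],[0.0,[0,0.0213,-0.0149],0],[0.0,[0,0.0274,-0.0174],0],[0.0,[0,0.0336,-0.0194],0],[0.0,[0,0.04,-0.0208],0],[0.0,[0,0.0465,-0.0217],0],[0.0,[0,0.053,-0.022],0],[0.0,[0,0.053,-0.022],0]])

```text
time_s: 5.6
tool_pos: [0.5436, 0.1195, 0.1426]
tool_rot: [-0.0, 0.65, 0.76, 0.001]
force: [-2.5, 5.4, 8.5]
finger_gap: 0.112
grasp_force: 20.1
```

Emit:
arm_command(commands=[[0.0,[0,0.0065,0.0003],0],[0.0,[0,0.013,0.0011],0],[0.0,[0,0.0194,0.0026],0],[0.0,[0,0.0257,0.0045],0],[0.0,[0,0.0317,0.007],0],[0.0,[0,0.0375,0.01],0],[0.0,[0,0.043,0.0136],0],[0.0,[0,0.0482,0.0175],0],[0.0,[0,0.053,0.022],0],[0.0,[0,0.053,0.022],0]])

```text
time_s: 6.6
tool_pos: [0.5969, 0.1268, 0.1182]
tool_rot: [0.001, 0.65, 0.76, 0.001]
force: [2.2, 5.2, -0.9]
finger_gap: 0.106
grasp_force: 20.0
```

Emit:
arm_command(commands=[[0.0,[0,0.0044,0.0048],0],[0.0,[0,0.0084,0.01],0],[0.0,[0,0.0119,0.0155],0],[0.0,[0,0.0149,0.0213],0],[0.0,[0,0.0174,0.0274],0],[0.0,[0,0.0194,0.0336],0],[0.0,[0,0.0208,0.04],0],[0.0,[0,0.0217,0.0465],0],[0.0,[0,0.022,0.053],0],[0.0,[0,0.022,0.056],0],[0.0,[0,0.022,0.056],0]])

```text
time_s: 7.7
tool_pos: [0.6177, 0.1298, 0.0629]
tool_rot: [0.001, 0.65, 0.76, 0.001]
force: [1.6, 4.2, 5.6]
finger_gap: 0.105
grasp_force: 20.1
```

```bash
python3 - <<'E'
from h import *
print(arm.sense()["tool_pos"])
s=eyes.snapshot("wrist")["img"]; t=eyes.snapshot("scene")["img"][170:345,300:470]
o=np.hstack([cv2.resize(s,(440,330)),cv2.resize(t,(320,330))])
cv2.imwrite("pics/w3.png",cv2.convertScaleAbs(o,alpha=1.7))
E
```

```text
[0.61770663 0.12977544 0.0629481 ]
```

View pics/w3.png

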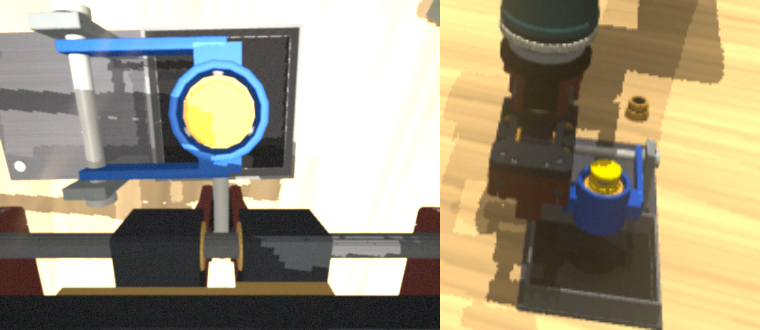

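The cup is upside down over the tray with the yellow button on top. I'll press slightly more to confirm the stop, then release.

Emit:
arm_command(commands=[[0.0,[0,0,0.003],0],[0.0,[0,0,0.003],0]])

```text
time_s: 8.0
tool_pos: [0.6178, 0.1295, 0.0617]
tool_rot: [0.001, 0.65, 0.76, 0.001]
force: [-2.7, 2.8, 18.4]
finger_gap: 0.107
grasp_force: 20.0
```

Emit:
arm_command(commands=[[0.0,[0,0,-0.005],0],[0.035,[0,0,-0.005],0],[0.035,[0,0,-0.005],0],[0.035,[0,0,-0.005],0],[0.035,[0,0,-0.005],0],[0.035,[0,0,-0.03],0],[0.035,[0,0,-0.07],0],[0.035,[0,0,-0.12],0],[0.0,[0,0,-0.12],0],[0.0,[0,0,-0.12],0],[0.0,[0,0,-0.12],0],[0.0,[0,0,-0.12],0]])

```text
time_s: 9.2
tool_pos: [0.6153, 0.1296, 0.1777]
tool_rot: [-0.001, 0.65, 0.76, -0.001]
force: [-0.2, -0.3, -0.3]
finger_gap: 0.073
grasp_force: 0.0
```

```bash
python3 - <<'E'
from h import *
np.set_printoptions(precision=4,suppress=True)
st=arm.sense();print(st["tool_pos"])
def yel(s,roi=None):
    h=cv2.cvtColor(s["img"],cv2.COLOR_BGR2HSV);m=cv2.inRange(h,(22,150,90),(34,255,255))
    n,l,a,c=cv2.connectedComponentsWithStats(m)
    return [(a[i].tolist(),c[i].round(1).tolist()) for i in range(1,n) if a[i,4]>25]
S={}
for n in("wrist","top","scene"):
    s=eyes.snapshot(n);S[n]=s;y=yel(s);print(n)
    for a,c in y: print(a,c,onz(s,*c,.124))
    cv2.imwrite(f"pics/_{n}.png",s["img"])
w=S["wrist"]["img"];t=S["scene"]["img"][170:345,300:470]
o=np.hstack([cv2.resize(w,(440,330)),cv2.resize(t,(320,330))])
cv2.imwrite("pics/w4.png",cv2.convertScaleAbs(o,alpha=1.5))
E
```

```text
[0.6153 0.1296 0.1777]
wrist
[263, 119, 13, 31, 62] [266.8, 132.9] [0.5955 0.194  0.124 ]
top
[125, 140, 9, 5, 29] [128.1, 142.4] [0.6149 0.1886 0.124 ]
[133, 309, 14, 6, 42] [140.2, 311.5] [0.3499 0.1573 0.124 ]
scene
[380, 254, 17, 12, 145] [387.9, 259.7] [0.6104 0.1928 0.124 ]
```

View pics/w4.png

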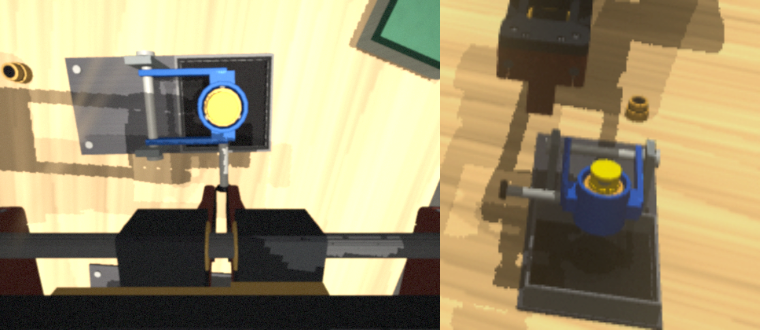

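The cup stays turned over. The button is at about (282,136) in the full wrist picture. I'll refine that.

```bash
python3 - <<'E'
from h import *
np.set_printoptions(precision=4,suppress=True)
for n,(x0,y0,x1,y1) in dict(wrist=(240,100,325,175),scene=(370,245,405,285)).items():
    s=eyes.snapshot(n);im=s["img"]
    b,g,r=[im[...,i].astype(int) for i in range(3)]
    m=((r>90)&(g>65)&(b<.45*r)).astype(np.uint8); k=np.zeros_like(m);k[y0:y1,x0:x1]=1
    c=max(cv2.findContours(m*k,0,1)[0],key=cv2.contourArea);c=cv2.convexHull(c)
    e=cv2.fitEllipse(c);print(n,e,cv2.boundingRect(c),onz(s,*e[0],.124), onz(s,*e[0],.122))
E
```

```text
wrist ((280.9101257324219, 136.2475128173828), (39.85753631591797, 43.00369644165039), 122.30592346191406) (260, 116, 42, 42) [0.6062 0.1934 0.124 ] [0.6062 0.1933 0.122 ]
scene ((388.03253173828125, 259.3934020996094), (10.849081993103027, 16.676042556762695), 101.78470611572266) (380, 254, 17, 12) [0.6095 0.1928 0.124 ] [0.6069 0.1926 0.122 ]
```

Emit:
arm_command(commands=[[0.0,[0.031,0.0015,0],0],[0.0,[0.062,0.0023,0],0],[0.0,[0.062,0.0023,0.02],0],[0.0,[0.062,0.0023,0.04],0],[0.0,[0.062,0.0023,0.05],0],[0.0,[0.062,0.0023,0.053],0],[0.0,[0.062,0.0023,0.056],0],[0.0,[0.062,0.0023,0.059],0],[0.0,[0.062,0.0023,0.059],0]])

```text
time_s: 10.35
tool_pos: [0.6095, 0.1912, 0.1219]
tool_rot: [0.0, 0.65, 0.76, 0.0]
force: [-3.2, -0.4, 3.0]
finger_gap: 0.004
grasp_force: 1.4
```

Emit:
arm_command(commands=[[0.0,[0,0,0.003],0],[0.0,[0,0,0.005],0],[0.0,[0,0,0.007],0],[0.0,[0,0,0.009],0],[0.0,[0,0,0.009],0]])

```text
time_s: 10.85
tool_pos: [0.6099, 0.1913, 0.115]
tool_rot: [0.001, 0.65, 0.76, 0.001]
force: [-7.8, -2.1, 19.6]
finger_gap: 0.001
grasp_force: 9.7
```

Emit:
arm_command(commands=[[0.0,[0,0,0.0015],0],[0.0,[0,0,0.0015],0],[0.0,[0,0,-0.01],0],[0.0,[0,0,-0.05],0],[0.0,[0,0,-0.1],0],[0.0,[-0.05,0,-0.12],0],[0.0,[-0.1,0,-0.12],0],[0.0,[-0.15,0,-0.12],0],[0.0,[-0.15,0,-0.12],0]])

```text
time_s: 11.75
tool_pos: [0.6344, 0.0374, 0.2328]
tool_rot: [0.002, 0.652, 0.758, 0.0]
force: [-0.4, 0.6, -0.9]
finger_gap: 0.006
grasp_force: 0.0
```

```bash
python3 - <<'E'
from h import *
t=eyes.snapshot("scene")["img"][150:350,300:480];p=eyes.snapshot("top")["img"][110:300,90:420]
o=np.hstack([cv2.resize(t,(360,400),interpolation=2),cv2.resize(p,(440,400))])
cv2.imwrite("pics/w5.png",cv2.convertScaleAbs(o,alpha=2))
E
```

```text
(no output)
```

View pics/w5.png

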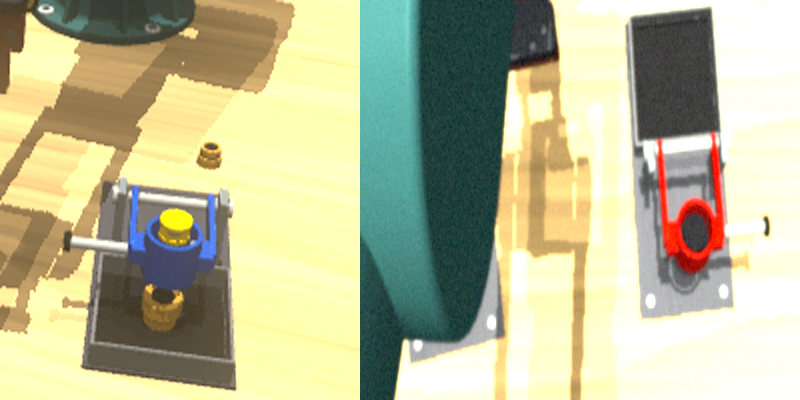

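The scene crop shows the gland in the tray at (162,305), below the blue cup, which is still turned over. The red cup is unchanged and the robot is clear, so I'll hand in.

```bash
python3 -c "
from station import arm
print(arm.sign_off())"
```

```text
the job is handed in; nothing more can be done
None
```

The blue cup is turned over, its button was pressed down and the gland dropped into the tray; the red cup is as it was, and I handed the job in at about 12 s.

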